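# Remix the blue-lidded hardener jar and stand it on the counting scale

### The job

The hardener in the closed square jar with the blue lid has settled: pick the jar out from among the sleeves, turn it completely upside down and keep it so for about a second, then stand it upright, lid up, near the middle of the counting scale's blue pan and let go. The green mat is kept clear in case you need to lay the jar down and take a new hold; leave the red-lidded jar, the rubber sleeves and the scissors where they are.

Things in the scene. Friction and masses are not known exactly. Their poses are not given: they have to be found in the camera images.
- jar: closed white plastic jar with a BLUE lid and blue-edged labels: square body 50 x 50 mm, 66 mm high, on it a round lid 40 mm across and 14 mm high (80 mm in all), about 0.22 kg; starts upright on the table. Origin: centre of its underside; z points through the lid, x and y are normal to its flat sides
- red_jar: the same jar with a RED lid; a bystander. Origin: centre of its underside
- sleeve0: black rubber sleeve standing upright, waisted tube 58 mm across its end flanges and 84 mm high, hollow; origin: centre of its underside, z up. A bystander
- sleeve1: black rubber sleeve standing upright, waisted tube 58 mm across its end flanges and 84 mm high, hollow; origin: centre of its underside, z up. A bystander
- sleeve2: black rubber sleeve standing upright, waisted tube 58 mm across its end flanges and 84 mm high, hollow; origin: centre of its underside, z up. A bystander
- sleeve3: black rubber sleeve standing upright, waisted tube 58 mm across its end flanges and 84 mm high, hollow; origin: centre of its underside, z up. A bystander
- sleeve4: black rubber sleeve standing upright, waisted tube 58 mm across its end flanges and 84 mm high, hollow; origin: centre of its underside, z up. A bystander
- scissors: trimming scissors lying flat, about 155 mm long along x (blades to +x), 72 mm wide over the orange handles, 10 mm high; origin on the table under the pivot. A bystander
- mat: green work mat fixed on the table, 200 x 200 mm, 3 mm thick, free of things; origin: centre of its underside (its top is at z = 3 mm)
- scale: grey counting scale, fixed: housing 290 mm (x) by 260 mm (y), blue pan on top 220 mm (x) by 270 mm (y), pan surface 80 mm above the table; display on its -x face. Origin: centre of the housing's underside
- pan (a point): centre of the upper surface of the scale's blue pan (80 mm above the table); x along its 220 mm side, y along its 270 mm side, z up

How it is judged:
By the outcome, as a careful person would: the job done as asked, in the order asked, and still so for the second after the job is handed in, with the robot touching nothing.
It also fails if it takes over 72 s, if anything falls off the work surface, if the arm or the gripper's body presses on something with over 40 N, if the wrist force passes 120 N, or if a joint passes its speed limit or range.

### The arm

A 7-joint arm with a two-finger parallel gripper is mounted at the origin on the work surface. World frame = base frame: x ahead of the robot, y to its left, z up, the work surface at z = 0. Lengths are in mm, angles in rad, forces in N, time in s.
With the tool pointing down it reaches from about 425 to 950 mm from the base axis. Payload 4.7 kg.
Tool frame: the origin (TCP) lies on the mounting face of the last link; the fingertips stand 182 mm ahead of it and the grasp point (between the pads) lies 164 mm ahead of it (ctrl.tips_ahead is the distance from the TCP to the fingertips, in mm); z points along the fingers, y is the line along which they close (so a half turn about z gives the same grasp; the last joint's range is limited). The gripper opens to 87 mm and grips with 3 to 60 N. Pads are 19 mm wide; open, the fingers measure 117 mm over their backs; the gripper's body (75 mm by 190 mm) begins 51 mm behind the grasp point.
Start: joints at [-1.306, 0.469, -0.049, 1.532, 0.024, 1.141, -0.082], TCP at [195.436, 646.092, 404.773] pointing down, gripper open.
Joint ranges: [-2.59, 2.59], [-0.33, 1.99], [-1.39, 1.29], [0.1, 2.45], [-1.04, 4.18], [0.21, 1.99], [-2.66, 2.66]. Speed limits (rad/s): [2.57, 2.57, 3.14, 3.14, 3.14, 3.14, 3.14].

### API

Orientations are given as a rotation vector (axis times angle).
In Python, from station import ctrl gives the robot as it stands.
- The arm moves only by the tool move_arm, never from a script. Its argument "plan" is a list of rows, each a list of 7 numbers: the shift along the tool's x, y, z in units of 50 mm (1.0 is 50 mm), then the turn, a rotation vector about the tool's x, y, z in rad, then the opening, from 0 (shut) to 1 (fully open). A call has 1 to 5 rows; each row is the pose to reach, as a shift and turn from the pose commanded when the call began, along the tool's axes at that moment; what a row does not reach only later rows make up. A row lasts 1/8 s, in which the tool goes at most 62.5 mm and 10.7 degrees, less where a joint would pass 70% of its speed; a pose out of reach is approached as far as the arm can. A call with a gripper value outside its range is refused whole. The fingers move at their own pace and stop on an object; "grip_force" is the grip in N (left out, the last holds). Time passes only in rows, so rows that repeat a pose let the fingers close. It gives the time, the measured TCP pose, the force, the opening and the grip force at its end, in the units of the state.
- ctrl.sense(): the state, without advancing time (a new reading comes with each control period).
- ctrl.read_camera(name): name is "scene" or "top" or "wrist"; returns (picture, depth): 480x640x3 uint8, red, green, blue; 480x640 float32, mm along the optical axis (not along the pixel's ray), 0 where there is no reading.
- ctrl.calibration(name): a dict with "mtx" (3x3 intrinsics, pixels), "rvec" (rotation vector, rad) and "tvec" (3), from world to camera coordinates, as OpenCV has them. Camera axes: x right, y down, z forward; pixel columns grow to the right and rows downward; lengths in mm; the calibration is good to about 2 mm. A picture is of the moment at which its call begins: read the wrist's pose just before it. calibration takes no time and is no camera call; for the wrist camera it gives the pose at the moment of the call.
- ctrl.hand_in(): hands the job in; it is judged then, once.
Trained networks look in the newest picture that a camera, given by its name, has taken for a name from the list of things; names that differ only in an ending like _2 or _b are one class to them, and where a whole thing is asked for, a point or a joint stands for the part that bears it (a point fixed in the world has none). Each returns a list of dicts, best first, with "confidence" (0 to 1); they miss things now and then, are a little off and sometimes report something else, mostly with a low value. They report only what shows in the picture. A call takes as long as a camera call.
- ctrl.boxes_of(camera, name): "at" ([x, y, z] in mm, in world coordinates, good to about 4 mm: the middle of the surface that is visible of it).
The state is a dict: "clock": time; "qpos": joint angles; "dq": joint speeds; "joint_torque": joint torques, N m; "tool_pos": TCP position; "tcp_rot": TCP orientation; "wrist_force": force on the tool from outside, world axes, zero at the start; "ft_torque": the same for the moment, N m; "finger_gap": finger opening in mm; "grip_force": force on a finger pad.
Only numpy, scipy, OpenCV 4.12 (cv2) and the standard library are available. Lean on these libraries where they do the work, as an engineer would, in place of code of your own. Each camera call takes 0.05 s, during which the arm holds its last target. There are 200 camera calls.

## Working session

There is one attempt and no reset: what is moved stays moved. The work goes in short steps, Python scripts to look and compute and a tool call to move; the robot and the scene stay as the last step left them, time stands still between calls to the robot, and variables do not carry over. Pictures are saved under pics/ and viewed, at most 10 in all, crops included, and the job is handed in when it is done.

Besides the shell and the picture viewer there is one more tool, called after "Request:" as name(argument=value, ...), one argument or row to a line, values as JSON. move_arm: Moves the arm, as the interface text tells. Its arguments: {"type":"object","properties":{"plan":{"type":"array","items":{"type":"array","items":{"type":"number"}}},"grip_force":{"type":"number"}},"required":["plan"]}

```bash
mkdir -p pics; ls; python3 - <<'E'
from station import ctrl
import cv2
s=ctrl.sense(); print(s)
for c in ("scene","top"):
    p,d=ctrl.read_camera(c); cv2.imwrite(f"pics/{c}0.png",p[:,:,::-1])
    for n in ("jar","red_jar","sleeve0","scissors","mat","scale"):
        for r in ctrl.boxes_of(c,n): print(c,n,[round(float(v)) for v in r["at"]],round(r["confidence"],2))
print(ctrl.calibration("top"))
E
```

```text
pics
{'clock': 0.0, 'qpos': array([-1.30588743,  0.46946668, -0.04863442,  1.53366333,  0.02411662,
        1.1409751 , -0.08228478]), 'dq': array([-0.00081957, -0.00151072,  0.00082054, -0.00116504,  0.00107099,
        0.0007218 , -0.00200897]), 'joint_torque': array([ 3.05299418e-04, -5.07981169e+01, -8.06580833e-02, -2.36141574e+01,
       -6.14013872e-02,  3.82619805e-02,  1.76769086e-04]), 'tool_pos': array([195.37264651, 645.86737388, 403.69515134]), 'tcp_rot': array([-4.59686568e-01, -3.10755901e+00,  3.00598762e-03]), 'wrist_force': array([-0.22434123,  1.31428726, -0.05717765]), 'ft_torque': array([ 0.02517157, -0.01215438, -0.00298474]), 'grip_force': 0.0, 'finger_gap': 86.81653742476504}
scene jar [667, -4, 60] 0.74
scene red_jar [593, -191, 66] 0.86
scene sleeve0 [683, -327, 59] 0.86
scene sleeve0 [467, -343, 62] 0.8
scene sleeve0 [567, -330, 59] 0.79
scene sleeve0 [695, -183, 60] 0.62
scene sleeve0 [584, 314, 78] 0.28
scene scissors [507, -454, 6] 0.58
scene mat [472, -12, 1] 0.79
scene scale [584, 313, 78] 0.93
top jar [647, 4, 67] 0.56
top sleeve0 [449, -339, 73] 0.81
top sleeve0 [451, -179, 82] 0.79
top sleeve0 [677, -180, 72] 0.78
top sleeve0 [555, -323, 71] 0.78
top sleeve0 [675, -326, 71] 0.77
top scissors [496, -454, 9] 0.9
top mat [458, -12, 4] 0.66
top scale [446, -342, 72] 0.17
{'mtx': array([[506.99012188,   0.        , 324.94871668],
       [  0.        , 506.99012188, 238.01601023],
       [  0.        ,   0.        ,   1.        ]]), 'rvec': array([ 2.18921196, -2.17611515,  0.07190318]), 'tvec': array([ -62.52559995,  554.3357061 , 1046.19147685])}
```

View pics/scene0.png

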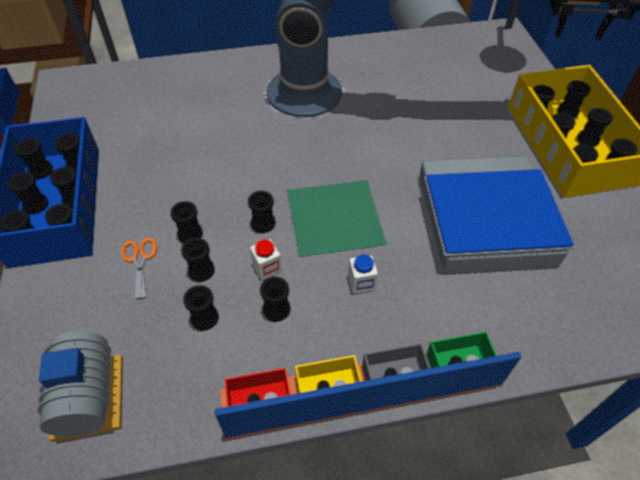

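View pics/top0.png

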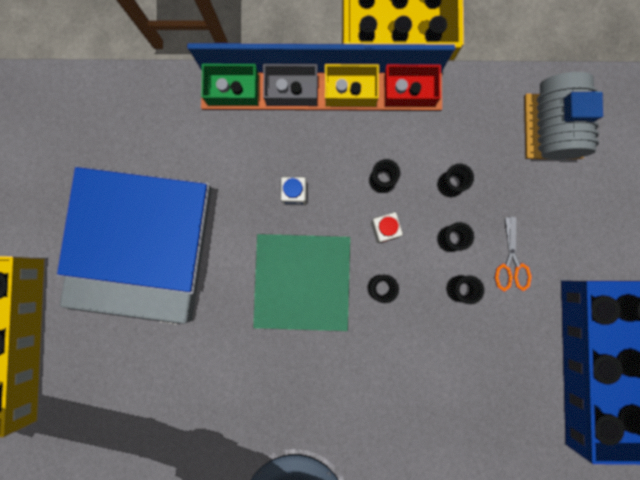

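The scene picture shows the blue-lidded jar standing free at about (363,272), with the mat to its left at (335,217) and the scale at (495,212). In the top picture its lid is at (293,188), the red jar is at (388,227) and the pan is at about (135,230). I'll move and log joint data so I can identify the arm's kinematics.

Request:
move_arm(
  plan=[
    [-1,-0.8,0,0.1,0,0,1],
    [-2,-1.6,0,0.2,0,0.1,1],
    [-3,-2.4,0,0.3,0.1,0.2,1],
    [-4,-3.2,0,0.3,0.2,0.3,1],
    [-5,-4,0,0.3,0.3,0.3,1],
  ],
)

```text
clock: 1.32
tool_pos: [373.5, 386.8, 405.1]
tcp_rot: [-0.82, -2.655, 0.353]
wrist_force: [0.9, -0.6, -0.2]
finger_gap: 86.5
grip_force: 0.0
```

```bash
cat > lib.py <<'E'
from station import ctrl
import numpy as np, json
from scipy.spatial.transform import Rotation as R
def log():
    s=ctrl.sense()
    open('log.txt','a').write(json.dumps([list(map(float,s[k])) for k in ('qpos','tool_pos','tcp_rot')])+'\n')
    print(round(s['clock'],2),s['qpos'].round(3),s['tool_pos'].round(1),s['tcp_rot'].round(3),s['wrist_force'].round(1),round(s['finger_gap'],1),s['grip_force'])
    return s
E
echo '[[-1.30588743,0.46946668,-0.04863442,1.53366333,0.02411662,1.1409751,-0.08228478],[195.37264651,645.86737388,403.69515134],[-0.459686568,-3.10755901,0.00300598762]]' > log.txt
python3 -c "
from lib import *
s=log()
M=R.from_rotvec(s['tcp_rot']).as_matrix();print(M.round(3))"
```

```text
1.32 [-0.886  0.334  0.068  1.767 -0.217  1.425  0.228] [373.5 386.8 405.1] [-0.82  -2.655  0.353] [ 0.9 -0.6 -0.2] 86.5 0.0
[[-0.776  0.497 -0.389]
 [ 0.581  0.803 -0.134]
 [ 0.245 -0.33  -0.912]]
```

```bash
cat > kin.py <<'E'
import numpy as np, json, itertools
from scipy.spatial.transform import Rotation as R
from scipy.optimize import least_squares
D=[[np.array(a) for a in json.loads(l)] for l in open('log.txt')]
rz=lambda a:R.from_euler('z',a).as_matrix(); ry=lambda a:R.from_euler('y',a).as_matrix()
def fk(q,s,p):
    h,L1,L2,L3,a1,a2,c1,c7=p; z=lambda v,x=0:np.array([x,0,v])
    M=rz(s[0]*q[0]+c1); P=z(h)
    M=M@ry(q[1])@rz(s[1]*q[2]); P=P+M@z(L1,a1)
    M=M@ry(q[3]); P=P+M@z(0,a2); M=M@rz(s[2]*q[4]); P=P+M@z(L2)
    M=M@ry(q[5])@rz(s[3]*q[6]+c7); P=P+M@z(L3)
    return P,M
def res(p,s):
    o=[]
    for q,t,r in D:
        P,M=fk(q,s,p); o+=list(P-t)+list(300*R.from_matrix(M.T@R.from_rotvec(r).as_matrix()).as_rotvec())
    return np.array(o+list(np.array(p[4:6])*.01))
def fit():
    best=None
    for s in itertools.product([1,-1],repeat=4):
        for c7 in np.arange(4)*np.pi/2:
            f=least_squares(res,[360,420,400,126,0,0,0,c7],args=(s,))
            if best is None or f.cost<best[0]: best=(f.cost,s,f.x)
    return best
if __name__=='__main__':
    b=fit(); print(b[0],b[1],b[2].round(3)); print(res(b[2],b[1]).round(1))
E
python3 kin.py
```

```text
9.486364513066434 (-1, -1, -1, -1) [-1.337051e+03  1.518409e+03  2.029830e+02 -1.771960e+02 -3.023890e+02
 -1.735380e+02 -2.000000e-02  1.551000e+00]
[-0.5  0.1 -0.1 -0.  -0.  -0.3  0.1 -0.1  0.1  1.5 -2.   0.3 -3.  -1.7]
```

```bash
cat >> lib.py <<'E'
def tool(tilt,az,flip=False):
    """tool z points `tilt` rad below horizontal toward azimuth az; y horizontal; flip: half turn about z"""
    z=np.array([np.cos(tilt)*np.cos(az),np.cos(tilt)*np.sin(az),-np.sin(tilt)])
    y=np.array([-np.sin(az),np.cos(az),0])
    if flip:y=-y
    return np.c_[np.cross(y,z),y,z]
def row(p,M,s=None):
    s=s or ctrl.sense(); M0=R.from_rotvec(s['tcp_rot']).as_matrix()
    d=M0.T@(np.array(p)-s['tool_pos'])/50; r=R.from_matrix(M0.T@M).as_rotvec()
    print('row',d.round(2),r.round(3),'rows>=',round(max(np.linalg.norm(d)*.8,np.degrees(np.linalg.norm(r))/10.7),1))
E
python3 -c "
from lib import *
row([520,250,330],tool(1.0,-np.pi/2))"
```

```text
row [-4.23 -0.25  0.6 ] [-0.151 -0.584  1.057] rows>= 6.5
```

Request:
move_arm(
  plan=[
    [-1,0,0.1,0,-0.1,0.15,1],
    [-2,-0.1,0.2,0,-0.2,0.3,1],
    [-3,-0.2,0.4,-0.05,-0.3,0.45,1],
    [-4.2,-0.2,0.6,-0.1,-0.4,0.6,1],
    [-4.2,-0.2,0.6,-0.1,-0.5,0.8,1],
  ],
)

```text
clock: 1.95
tool_pos: [521.3, 249.8, 329.0]
tcp_rot: [1.711, 2.246, -0.578]
wrist_force: [-0.2, 0.8, 0.9]
finger_gap: 87.2
grip_force: 0.0
```

```bash
python3 -c "
from lib import *
s=log();row([640,250,200],tool(.8,-np.pi/2))"; python3 kin.py
```

```text
1.95 [-0.901  0.475  0.404  1.804  0.231  1.18  -0.363] [521.3 249.8 329. ] [ 1.711  2.246 -0.578] [-0.2  0.8  0.9] 87.2 0.0
row [0.48 2.68 2.21] [ 0.007 -0.295  0.28 ] rows>= 2.8
127.81745241599755 (-1, -1, -1, -1) [ 2.37305e+02  5.35007e+02  4.45627e+02  1.33587e+02  2.15250e+01
 -2.06490e+01 -6.70000e-02  1.50800e+00]
[ 2.6 -1.4 -0.3 -0.  -0.  -1.3 -1.   8.   1.7  5.1 -6.4  0.4 -4.6 -0.4
 -1.4 -8.6 -3.4  0.9  0.2 -0.2]
```

Request:
move_arm(
  plan=[
    [0.2,1,0.7,0,-0.1,0.1,1],
    [0.4,2,1.5,0,-0.2,0.2,1],
    [0.5,2.7,2.2,0,-0.3,0.28,1],
    [0.5,2.7,2.2,0,-0.3,0.28,1],
    [0.5,2.7,2.2,0,-0.3,0.28,1],
  ],
)

```text
clock: 2.58
tool_pos: [637.7, 258.6, 200.5]
tcp_rot: [1.755, 1.783, -0.706]
wrist_force: [0.1, -0.6, 0.3]
finger_gap: 86.7
grip_force: 0.0
```

```bash
python3 - <<'E'
from lib import *
import cv2
s=log()
p,d=ctrl.read_camera('wrist'); cv2.imwrite('pics/w1.png',p[:,:,::-1])
for n in ("jar","red_jar"):
    for r in ctrl.boxes_of('wrist',n): print(n,np.round(r["at"]),round(r["confidence"],2))
s=log()
# jar from top depth: points above table
p,d=ctrl.read_camera('top'); c=ctrl.calibration('top')
K=c['mtx'];Rc=R.from_rotvec(np.ravel(c['rvec'])).as_matrix();t=np.ravel(c['tvec'])
v,u=np.mgrid[0:480,0:640]; X=np.stack([(u-K[0,2])/K[0,0]*d,(v-K[1,2])/K[1,1]*d,d],-1)
W=(X-t)@Rc
np.save('topW.npy',W)
def seg(m,nm):
    q=W[m]; print(nm,len(q),np.median(q,0).round(1),[q[:,i].min().round(1) for i in range(3)],[q[:,i].max().round(1) for i in range(3)])
    (cx,cy),wh,a=cv2.minAreaRect(q[:,:2].astype(np.float32)); print('  rect',cx,cy,wh,a)
near=lambda x,y,r:(abs(W[...,0]-x)<r)&(abs(W[...,1]-y)<r)&(d>0)
seg(near(650,2,60)&(W[...,2]>55)&(W[...,2]<72),'body top'); seg(near(650,2,60)&(W[...,2]>74),'lid')
b=(p[...,2]>150)&(p[...,0]<60)&near(584,310,250)
seg(b&(W[...,2]>60)&(W[...,1]>100),'pan')
E
python3 kin.py
```

```text
2.58 [-0.893  0.859  0.529  1.587  0.318  1.149 -0.626] [637.7 258.6 200.5] [ 1.755  1.783 -0.706] [ 0.1 -0.6  0.3] 86.7 0.0
jar [652.  29.  32.] 0.75
red_jar [ 584. -166.   40.] 0.77
2.73 [-0.893  0.855  0.529  1.587  0.318  1.149 -0.626] [637.9 258.5 203. ] [ 1.757  1.783 -0.701] [ 0.7 -0.   1.4] 87.2 0.0
body top 281 [640.4   4.4  65.4] [np.float64(625.3), np.float64(-16.6), np.float64(55.2)] [np.float64(676.0), np.float64(32.6), np.float64(71.3)]
  rect 650.6494140625 7.99629020690918 (49.1671142578125, 50.7569580078125) 89.89703369140625
lid 322 [650.1   6.9  80.1] [np.float64(630.4), np.float64(-12.9), np.float64(74.1)] [np.float64(670.8), np.float64(27.2), np.float64(84.8)]
  rect 650.2001953125 7.338432312011719 (38.478153228759766, 40.12910461425781) 20.94921112060547
pan 5442 [520.1 374.8  80.7] [np.float64(446.0), np.float64(195.4), np.float64(73.5)] [np.float64(626.1), np.float64(470.8), np.float64(268.7)]
  rect 538.1458740234375 329.0429382324219 (267.9307556152344, 156.640625) 82.74267578125
377.67758023625026 (-1, -1, -1, -1) [ 2.20288e+02  5.40314e+02  4.61975e+02  1.46369e+02 -7.43100e+00
 -4.81200e+01 -6.30000e-02  1.51700e+00]
[  1.6   1.9   5.8  -0.   -0.   -2.9  -6.3  10.1   3.    4.8  -6.1  -1.2
  -3.4   3.1  -1.8  -8.1  -3.1  -0.7  -2.6  -1.1  -3.5 -13.1  -0.3   2.4
  -2.6  -1.1  -3.5 -13.   -0.2   2.4  -0.1  -0.5]
```

View pics/w1.png

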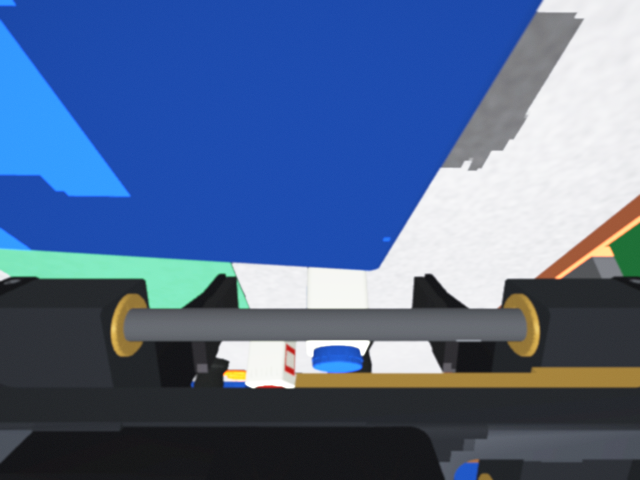

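The wrist picture is upside down. It shows the jar with its blue lid at (338,355) between the fingers, the pan corner at (375,268) and the red jar at (268,370). I'll refine the arm model and check where the inversion can be reached.

```bash
cat > kin2.py <<'E'
from kin import *
s=(-1,-1,-1,-1)
def fk2(q,p): return fk(np.array(q)+np.r_[0,p[8:13],0],s,p[:8])
def res2(p):
    o=[]
    for q,t,r in D:
        P,M=fk2(q,p); o+=list(P-t)+list(300*R.from_matrix(M.T@R.from_rotvec(r).as_matrix()).as_rotvec())
    return np.array(o+list(p[4:6]*.01)+list(p[8:]*30))
P0=least_squares(res2,[300,450,450,140,0,0,0,np.pi/2]+[0]*5).x
lo=np.array([-2.59,-.33,-1.39,.1,-1.04,.21,-2.66]);hi=np.array([2.59,1.99,1.29,2.45,4.18,1.99,2.66])
def ik(P,M,q0,n=1):
    f=lambda q:np.r_[(lambda a:np.r_[a[0]-P,300*R.from_matrix(a[1].T@M).as_rotvec()])(fk2(q,P0)),(q-q0)*.3]
    r=least_squares(f,np.clip(q0,lo+.02,hi-.02),bounds=(lo,hi)); e=f(r.x)[:6]
    return r.x,np.abs(e).max()
E
python3 - <<'E'
from kin2 import *; from lib import tool
print(P0.round(3)); print(res2(P0).round(1))
q=D[-1][0]; az=-np.pi/2
def G(g,t,az,fl=False):
    M=tool(t,az,fl); return np.array(g)-164*M[:,2],M
def chain(name,seq,q):
    for g,t,a,roll in seq:
        P,M=G(g,t,a); M=M@rz(roll); q,e=ik(P,M,q); print(name,g,round(t,2),round(a,2),round(roll,2),q.round(2),round(e,1))
    return q
q=chain('pick',[([650,70,60],.65,az,0),([650,7.5,42],.5,az,0)],q)
qp=q
for g in ([650,50,350],[550,50,400],[500,0,450],[550,150,400]):
  for sg in (1,-1):
    q=chain('lift',[(g,.5,az,0)],qp)
    q=chain('inv',[(g,.5-k/6,az,sg*k/6*np.pi) for k in range(1,7)],q)
E
```

```text
[ 2.07782e+02  5.49508e+02  4.48482e+02  1.39513e+02  1.40320e+01
 -3.43260e+01 -3.50000e-02  1.50700e+00 -2.10000e-02  3.70000e-02
  1.10000e-02  9.00000e-03 -7.00000e-03]
[ 3.   0.4  0.9  4.9  7.6 -0.4 -2.6  6.6  0.1  9.1 -0.  -0.6 -2.6  0.9
 -0.2 -2.2 -0.5 -1.  -1.1 -0.1 -0.4 -4.9  3.   1.  -1.2 -0.2 -0.4 -4.8
  3.1  1.   0.1 -0.3 -0.6  1.1  0.3  0.3 -0.2]
pick [650, 70, 60] 0.65 -1.57 0 [-0.87  0.94  0.6   1.63  0.41  1.09 -0.66] 0.0
pick [650, 7.5, 42] 0.5 -1.57 0 [-0.87  1.04  0.66  1.67  0.49  1.03 -0.72] 0.0
lift [650, 50, 350] 0.5 -1.57 0 [-0.96  0.7   0.76  1.46  0.57  1.45 -0.41] 0.0
inv [650, 50, 350] 0.33 -1.57 0.52 [-1.06  0.83  0.93  1.48  0.57  1.42 -0.91] 0.0
inv [650, 50, 350] 0.17 -1.57 1.05 [-1.13  0.98  1.11  1.5   0.55  1.36 -1.4 ] 0.0
inv [650, 50, 350] 0.0 -1.57 1.57 [-1.18  1.16  1.28  1.53  0.5   1.29 -1.86] 0.0
inv [650, 50, 350] -0.17 -1.57 2.09 [-1.18  1.25  1.29  1.56  0.59  1.29 -2.45] 0.0
inv [650, 50, 350] -0.33 -1.57 2.62 [-1.14  1.31  1.29  1.46  0.59  1.38 -2.66] 89.3
inv [650, 50, 350] -0.5 -1.57 3.14 [-1.07  1.35  1.29  1.27  0.62  1.49 -2.66] 22
[... 3391 characters left out ...]
0.68  1.54 -2.66] 81.5
inv [550, 150, 400] -0.5 -1.57 3.14 [-1.31  1.28  1.29  1.37  0.76  1.65 -2.66] 215.5
lift [550, 150, 400] 0.5 -1.57 0 [-1.17  0.6   0.75  1.49  0.57  1.66 -0.5 ] 0.0
inv [550, 150, 400] 0.33 -1.57 -0.52 [-1.14  0.63  0.65  1.51  0.71  1.73 -0.05] 0.0
inv [550, 150, 400] 0.17 -1.57 -1.05 [-1.1   0.67  0.57  1.54  0.83  1.8   0.41] 0.0
inv [550, 150, 400] 0.0 -1.57 -1.57 [-1.06  0.71  0.5   1.58  0.95  1.88  0.88] 0.0
inv [550, 150, 400] -0.17 -1.57 -2.09 [-1.03  0.75  0.44  1.62  1.06  1.95  1.36] 0.0
inv [550, 150, 400] -0.33 -1.57 -2.62 [-1.04  0.81  0.48  1.67  1.13  1.99  1.86] 0.0
inv [550, 150, 400] -0.5 -1.57 -3.14 [-1.08  0.88  0.58  1.71  1.19  1.99  2.37] 0.0
```

```bash
cat >> lib.py <<'E'
AZ=-np.pi/2
def goal(g,t=.55,az=AZ,roll=0,s=None):
    M=tool(t,az)@R.from_euler('z',roll).as_matrix(); row(np.array(g)-164*M[:,2],M,s)
def where():
    s=log(); M=R.from_rotvec(s['tcp_rot']).as_matrix(); print('grasp pt',(s['tool_pos']+164*M[:,2]).round(1),'tilt',np.arcsin(-M[2,2]).round(3),'az',np.arctan2(M[1,2],M[0,2]).round(3),'yz',M[2,1].round(3)); return s
E
python3 -c "
from lib import *
where(); goal([650.4,67,79])"
```

```text
2.77 [-0.893  0.855  0.529  1.587  0.318  1.149 -0.626] [637.8 258.6 202.9] [ 1.757  1.783 -0.701] [ 1.2  0.2 -1. ] 87.1 0.0
grasp pt [640.3 145.1  84.5] tilt 0.806 az -1.549 yz 0.005
row [-0.22  0.23  1.27] [ 0.016 -0.256  0.007] rows>= 1.4
```

Request:
move_arm(
  plan=[
    [-0.1,0.1,0.3,0,-0.12,0,1],
    [-0.2,0.2,0.8,0,-0.25,0,1],
    [-0.2,0.25,1.25,0.02,-0.26,0,1],
    [-0.2,0.25,1.25,0.02,-0.26,0,1],
  ],
)

```text
clock: 3.28
tool_pos: [650.9, 206.3, 161.6]
tcp_rot: [1.597, 1.604, -0.913]
wrist_force: [-0.7, -0.1, -0.1]
finger_gap: 87.2
grip_force: 0.0
```

```bash
python3 - <<'E'
from lib import *
where(); goal([650.4,7.5,42]); 
import cv2
p,d=ctrl.read_camera('wrist'); cv2.imwrite('pics/w2.png',p[::-1,::-1,::-1])
for r in ctrl.boxes_of('wrist','jar'): print(np.round(r["at"]),round(r["confidence"],2))
E
```

```text
3.27 [-0.897  0.982  0.619  1.597  0.443  1.187 -0.665] [650.9 206.3 161.6] [ 1.597  1.604 -0.913] [-0.7 -0.1 -0.1] 87.2 0.0
grasp pt [649.6  65.9  76.7] tilt 0.544 az -1.58 yz -0.012
row [-0.03  0.    1.36] [-0.008  0.006  0.009] rows>= 1.1
[651.  30.  59.] 0.92
```

View pics/w2.png

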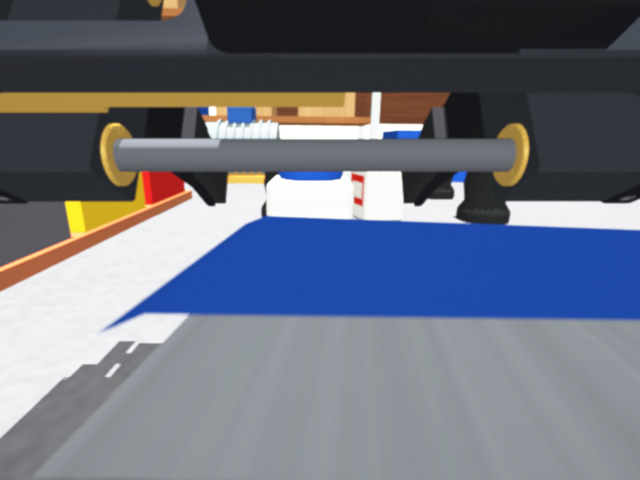

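The flipped wrist picture shows the jar centred between the fingers at (312,190), with the red jar and sleeves behind it. The camera hangs low over the pan, so I'll check its clearance before advancing.

```bash
python3 - <<'E'
from lib import *
c=ctrl.calibration('wrist'); Rc=R.from_rotvec(np.ravel(c['rvec'])).as_matrix()
s=ctrl.sense(); M=R.from_rotvec(s['tcp_rot']).as_matrix()
C=-Rc.T@np.ravel(c['tvec']); print(C.round(),'tool frame',(M.T@(C-s['tool_pos'])).round())
W=np.load('topW.npy')
import cv2
p=cv2.imread('pics/top0.png'); c=ctrl.calibration('top');K=c['mtx'];Rt=R.from_rotvec(np.ravel(c['rvec'])).as_matrix();t=np.ravel(c['tvec'])
def onz(u,v,z):
    d=Rt.T@np.linalg.inv(K)@[u,v,1]; o=-Rt.T@t; return o+d*(z-o[2])/d[2]
m=((p[...,0]>120)&(p[...,2]<60)&(p[...,1]<110)).astype(np.uint8); m[:150]=0;m[330:]=0;m[:,230:]=0; m[:,:50]=0
q=cv2.findNonZero(cv2.morphologyEx(m,cv2.MORPH_OPEN,np.ones((5,5)))).reshape(-1,2)
w=np.array([onz(u,v,80)[:2] for u,v in q]).astype(np.float32); r=cv2.minAreaRect(w); print(r); print(cv2.boxPoints(r).round())
E
```

```text
[651. 229.  91.] tool frame [72.  0. 19.]
((567.51708984375, 324.2371826171875), (266.8632507324219, 215.7639617919922), 82.95423889160156)
[[444. 205.]
 [658. 179.]
 [691. 443.]
 [477. 470.]]
```

```bash
python3 - <<'E'
from kin2 import *; from lib import tool,ctrl
q0=ctrl.sense()['qpos']
def chain(g,t,a,roll,q):
    M=tool(t,a)@rz(roll); q,e=ik(np.array(g)-164*M[:,2],M,q); return q,e
for T in (.7,.8):
  qp,e=chain([650,7.5,42],T,-np.pi/2,0,q0); print('pick',T,qp.round(2),round(e,1))
  for g in ([650,50,350],[650,0,350],[700,0,350],[600,-50,400],[500,0,450],[600,-50,550],[450,-100,550]):
   for a in (-1.57,-1.2,-.8):
    q,worst=qp,0
    for k in range(0,7):
        q,e=chain(g,T*(1-k/3),-1.57+(a+1.57)*k/6,-k/6*np.pi,q); worst=max(worst,e)
    print(T,g,a,q.round(2),round(worst,1))
  for pa in (-1.57,-1.9,-1.2):
    q,e=chain([567,324,200],T,pa,0,qp); q,e2=chain([567,324,122],T,pa,0,q); print('place',pa,q.round(2),e,e2)
E
```

```text
pick 0.7 [-0.79  0.92  0.59  1.71  0.43  0.96 -0.64] 0.0
0.7 [650, 50, 350] -1.57 [-0.81  1.05  0.54  1.66  1.38  1.97  2.25] 0.0
0.7 [650, 50, 350] -1.2 [-0.94  1.02  0.63  1.89  1.52  1.76  1.95] 0.0
0.7 [650, 50, 350] -0.8 [-1.04  1.02  0.76  2.12  1.78  1.61  1.53] 0.0
0.7 [650, 0, 350] -1.57 [-0.78  1.05  0.59  1.71  1.39  1.9   2.2 ] 0.0
0.7 [650, 0, 350] -1.2 [-0.91  1.03  0.69  1.94  1.55  1.7   1.87] 0.0
0.7 [650, 0, 350] -0.8 [-1.    1.05  0.82  2.16  1.82  1.57  1.43] 0.0
0.7 [700, 0, 350] -1.57 [-0.75  1.11  0.62  1.57  1.41  1.87  2.28] 0.0
0.7 [700, 0, 350] -1.2 [-0.87  1.07  0.71  1.82  1.57  1.65  1.94] 0.0
0.7 [700, 0, 350] -0.8 [-0.96  1.08  0.84  2.05  1.84  1.51  1.48] 0.0
0.7 [600, -50, 400] -1.57 [-0.8   0.93  0.65  1.89  1.44  1.86  2.13] 0.0
0.7 [600, -50, 400] -1.2 [-0.92  0.91  0.75  2.1   1.63  1.69  1.8 ] 0.0
0.7 [600, -50, 400] -0.8 [-0.98  0.91  0.86  2.31  1.95  1.62  1.37] 0.0
0.7 [500, 0, 450] -1.57 [-0.96  0.76  0.62  2.07  1.4   1.99  2.13] 0.0
0.7 [500, 0, 450] -1.2 [-1.01  0.67  0.59  2.27  1.61  1.92  1.87] 0.0
0.7 [500, 0, 450] -0.8 [-1.07  0.63
[... 1962 characters left out ...]
  1.87  1.67  1.88  2.32] 0.0
0.8 [600, -50, 550] -1.2 [-0.94  0.67  0.82  2.07  1.88  1.77  2.02] 0.0
0.8 [600, -50, 550] -0.8 [-0.95  0.57  0.85  2.25  2.2   1.75  1.68] 0.0
0.8 [450, -100, 550] -1.57 [-0.94  0.56  0.8   2.25  1.68  1.99  2.12] 0.0
0.8 [450, -100, 550] -1.2 [-0.95  0.43  0.75  2.42  1.93  1.99  1.89] 0.0
0.8 [450, -100, 550] -0.8 [-0.8   0.32  0.63  2.45  2.25  1.98  1.75] 51.0
place -1.57 [-1.07  0.87  0.46  1.41  0.24  1.43 -0.76] 0.00019556086190536536 2.9992759321791208e-05
place -1.9 [-0.99  0.94  0.48  1.26  0.08  1.64 -0.91] 0.0002725937055174654 3.206753145526898e-05
place -1.2 [-1.15  0.77  0.44  1.61  0.43  1.17 -0.64] 8.573288502888259e-05 3.9290387532061174e-05
```

```bash
python3 - <<'E'
from lib import *
s=where(); goal([650.4,52,84],.75); goal([650.4,7.5,42],.75)
E
```

```text
3.38 [-0.898  0.981  0.618  1.595  0.444  1.187 -0.666] [651.5 208.1 162.8] [ 1.596  1.605 -0.908] [0.5 0.1 0.7] 87.3 0.0
grasp pt [650.8  67.9  77.7] tilt 0.545 az -1.576 yz -0.009
row [-0.94 -0.03  0.27] [-0.005  0.205  0.008] rows>= 1.1
row [-0.68 -0.02  1.47] [-0.005  0.205  0.008] rows>= 1.3
```

Request:
move_arm(
  plan=[
    [-0.5,0,0.15,0,0.1,0,1],
    [-0.94,-0.02,0.3,0,0.2,0,1],
    [-0.85,-0.02,0.7,0,0.205,0.008,1],
    [-0.75,-0.02,1.1,0,0.205,0.008,1],
    [-0.68,-0.02,1.3,0,0.205,0.008,1],
  ],
)

```text
clock: 4.0
tool_pos: [650.4, 134.6, 158.1]
tcp_rot: [1.74, 1.735, -0.761]
wrist_force: [0.4, 0.2, 0.2]
finger_gap: 87.2
grip_force: 0.0
```

```bash
python3 - <<'E'
from lib import *
s=where(); goal([650.4,7.5,42],.75)
E
```

```text
4.0 [-0.776  0.901  0.573  1.692  0.396  0.98  -0.608] [650.4 134.6 158.1] [ 1.74   1.735 -0.761] [0.4 0.2 0.2] 87.2 0.0
grasp pt [649.6  14.5  46.4] tilt 0.749 az -1.577 yz -0.003
row [-0.03  0.    0.16] [-0.005  0.001 -0.001] rows>= 0.1
```

Request:
move_arm(
  plan=[
    [-0.02,0,0.17,0,0,0,1],
    [-0.02,0,0.17,0,0,0,0.4],
    [-0.02,0,0.17,0,0,0,0.4],
    [-0.02,0,0.17,0,0,0,0.4],
    [-0.02,0,0.17,0,0,0,0.4],
  ],
  grip_force=35,
)

```text
clock: 4.62
tool_pos: [650.3, 128.3, 152.6]
tcp_rot: [1.738, 1.735, -0.762]
wrist_force: [-0.5, -0.4, -1.0]
finger_gap: 54.8
grip_force: 0.0
```

Request:
move_arm(
  plan=[
    [0,0,0,0,0,0,0.3],
    [0,0,0,0,0,0,0.3],
  ],
  grip_force=35,
)

```text
clock: 4.88
tool_pos: [650.5, 128.3, 152.6]
tcp_rot: [1.738, 1.735, -0.761]
wrist_force: [1.7, 0.5, 0.8]
finger_gap: 50.1
grip_force: 35.0
```

```bash
python3 - <<'E'
from lib import *
s=where(); goal([650.4,7,150],.75); goal([630,-20,400],.75);goal([630,-20,400],.55,-1.5,-.6)
E
```

```text
4.88 [-0.77   0.908  0.574  1.698  0.4    0.965 -0.609] [650.5 128.3 152.6] [ 1.738  1.735 -0.761] [1.7 0.5 0.8] 50.1 34.984220867045224
grasp pt [649.8   8.1  41.1] tilt 0.748 az -1.576 yz -0.003
row [-1.62 -0.01 -1.47] [-0.004  0.002  0.   ] rows>= 1.7
row [-5.65 -0.43 -4.47] [-0.004  0.002  0.   ] rows>= 5.8
row [-5.   -0.63 -4.4 ] [ 0.001 -0.211 -0.64 ] rows>= 5.4
```

Request:
move_arm(
  plan=[
    [-0.5,0,-0.46,0,0,0,0.3],
    [-1.3,0,-1.15,0,0,0,0.3],
    [-2.3,-0.1,-1.95,0,0,0,0.3],
    [-3.3,-0.2,-2.75,0,0,0,0.3],
    [-4.3,-0.3,-3.5,0,0,0,0.3],
  ],
)

```text
clock: 5.5
tool_pos: [635.7, 110.3, 426.8]
tcp_rot: [1.739, 1.736, -0.763]
wrist_force: [0.5, -0.1, -2.3]
finger_gap: 49.7
grip_force: 35.0
```

```bash
python3 - <<'E'
from lib import *
s=where(); goal([630,-20,400],.5,-1.5,-.6);goal([630,-20,400],.5-1/6,-1.5,-.9);
import cv2
p,d=ctrl.read_camera('scene'); cv2.imwrite('pics/s3.png',p[:,:,::-1])
E
```

```text
5.5 [-0.83   0.542  0.674  1.601  0.487  1.327 -0.375] [635.7 110.3 426.8] [ 1.739  1.736 -0.763] [ 0.5 -0.1 -2.3] 49.7 34.98547320719808
grasp pt [634.6  -9.8 315.1] tilt 0.749 az -1.58 yz -0.005
row [-0.58 -0.32 -0.9 ] [ 0.013 -0.261 -0.636] rows>= 3.7
row [-0.06 -0.34 -0.72] [ 0.124 -0.418 -0.921] rows>= 5.5
```

View pics/s3.png

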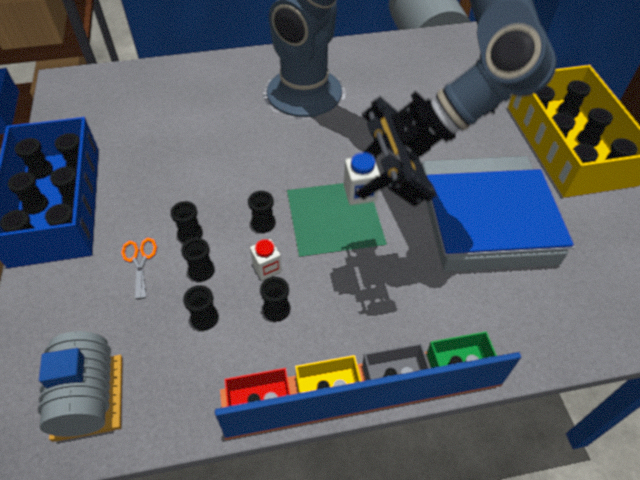

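The scene picture shows the jar held upright at (362,175), with all bystanders unmoved. Next is the inversion.

```bash
cat > seq.py <<'E'
from lib import *
def seq(wps,per=1):
    """rows for successive calls, each relative to the previous waypoint"""
    s=ctrl.sense(); M0=R.from_rotvec(s['tcp_rot']).as_matrix(); p0=s['tool_pos']
    for g,t,a,ro in wps:
        M=tool(t,a)@R.from_euler('z',ro).as_matrix(); p=np.array(g)-164*M[:,2]
        r=R.from_matrix(M0.T@M).as_rotvec(); d=M0.T@(p-p0)/50
        print(d.round(2),r.round(3),'deg',np.degrees(np.linalg.norm(r)).round(),'rows',round(np.linalg.norm(d)*.8,1)); M0,p0=M,p
E
python3 - <<'E'
from seq import *
import numpy as np
seq([([630,-15-1*k,330+15*k],.75*(1-k/2.5),-1.58+.38*k/5,-k/5*np.pi) for k in range(1,6)])
E
```

```text
[ 0.61 -0.34 -0.08] [ 0.039 -0.307 -0.671] deg 42.0 rows 0.6
[0.7  0.2  0.04] [ 0.203 -0.239 -0.646] deg 41.0 rows 0.6
[0.44 0.56 0.13] [ 0.305 -0.078 -0.623] deg 40.0 rows 0.6
[0.01 0.71 0.22] [ 0.29   0.119 -0.601] deg 39.0 rows 0.6
[-0.46  0.57  0.3 ] [ 0.155  0.27  -0.58 ] deg 38.0 rows 0.6
```

Request:
move_arm(
  plan=[
    [0.15,-0.08,0,0.01,-0.075,-0.165,0.3],
    [0.3,-0.17,0,0.02,-0.15,-0.33,0.3],
    [0.45,-0.25,-0.05,0.03,-0.23,-0.5,0.3],
    [0.6,-0.34,-0.08,0.04,-0.307,-0.67,0.3],
    [0.6,-0.34,-0.08,0.04,-0.307,-0.67,0.3],
  ],
)

```text
clock: 6.18
tool_pos: [618.8, 134.8, 404.6]
tcp_rot: [0.967, 2.091, -1.271]
wrist_force: [0.1, 0.6, -2.3]
finger_gap: 49.6
grip_force: 35.0
```

Request:
move_arm(
  plan=[
    [0.17,0.05,0,0.05,-0.06,-0.16,0.3],
    [0.35,0.1,0,0.1,-0.12,-0.32,0.3],
    [0.52,0.15,0,0.15,-0.18,-0.48,0.3],
    [0.7,0.2,0.04,0.203,-0.239,-0.646,0.3],
    [0.7,0.2,0.04,0.203,-0.239,-0.646,0.3],
  ],
)

```text
clock: 6.8
tool_pos: [605.5, 145.9, 373.7]
tcp_rot: [0.179, 2.18, -1.831]
wrist_force: [-0.3, 0.3, -2.4]
finger_gap: 49.9
grip_force: 35.0
```

```bash
python3 - <<'E'
from seq import *
import numpy as np
where()
seq([([630,-15-1*k,330+15*k],.75*(1-k/2.5),-1.58+.38*k/5,-k/5*np.pi) for k in range(3,6)])
E
```

```text
6.8 [-0.89   0.627  0.559  1.755  1.033  1.479  0.58 ] [605.5 145.9 373.7] [ 0.179  2.18  -1.831] [-0.3  0.3 -2.4] 49.9 34.98358230572194
grasp pt [628.3 -14.6 348.8] tilt 0.152 az -1.43 yz -0.943
[0.35 0.36 0.15] [ 0.307 -0.078 -0.614] deg 40.0 rows 0.4
[0.01 0.71 0.22] [ 0.29   0.119 -0.601] deg 39.0 rows 0.6
[-0.46  0.57  0.3 ] [ 0.155  0.27  -0.58 ] deg 38.0 rows 0.6
```

Request:
move_arm(
  plan=[
    [0.09,0.1,0.03,0.077,-0.02,-0.153,0.3],
    [0.18,0.2,0.07,0.153,-0.04,-0.306,0.3],
    [0.27,0.3,0.11,0.23,-0.06,-0.46,0.3],
    [0.35,0.4,0.15,0.307,-0.078,-0.614,0.3],
    [0.35,0.4,0.15,0.307,-0.078,-0.614,0.3],
  ],
)

```text
clock: 7.42
tool_pos: [595.8, 140.3, 349.4]
tcp_rot: [0.526, -1.935, 2.327]
wrist_force: [-0.3, 0.0, -2.0]
finger_gap: 49.9
grip_force: 35.0
```

Request:
move_arm(
  plan=[
    [0,0.17,0.05,0.072,0.03,-0.15,0.3],
    [0,0.35,0.1,0.145,0.06,-0.3,0.3],
    [0,0.53,0.16,0.217,0.09,-0.45,0.3],
    [0,0.71,0.22,0.29,0.119,-0.601,0.3],
    [0,0.71,0.22,0.29,0.119,-0.601,0.3],
  ],
)

```text
clock: 8.05
tool_pos: [588.6, 122.3, 317.9]
tcp_rot: [0.83, -1.169, 2.167]
wrist_force: [-0.2, 0.9, -1.5]
finger_gap: 49.9
grip_force: 35.0
```

```bash
python3 - <<'E'
from seq import *
import numpy as np
where()
seq([([630,-20,405],-.748,-1.2,-np.pi)])
E
```

```text
8.05 [-0.905  0.801  0.608  1.92   1.462  1.669  1.52 ] [588.6 122.3 317.9] [ 0.83  -1.169  2.167] [-0.2  0.9 -1.5] 49.9 34.983828091062605
grasp pt [631.6 -19.  389.2] tilt -0.45 az -1.275 yz -0.532
[-0.43  0.58  0.3 ] [ 0.154  0.268 -0.584] deg 38.0 rows 0.6
```

Request:
move_arm(
  plan=[
    [-0.1,0.14,0.07,0.038,0.067,-0.146,0.3],
    [-0.2,0.29,0.15,0.077,0.134,-0.292,0.3],
    [-0.3,0.43,0.22,0.115,0.2,-0.438,0.3],
    [-0.43,0.58,0.3,0.154,0.268,-0.584,0.3],
    [-0.43,0.58,0.3,0.154,0.268,-0.584,0.3],
  ],
)

```text
clock: 8.68
tool_pos: [586.7, 92.0, 293.7]
tcp_rot: [0.793, -0.541, 1.817]
wrist_force: [-0.5, 0.4, -1.6]
finger_gap: 50.0
grip_force: 35.0
```

```bash
python3 - <<'E'
from seq import *
import cv2
s=where()
up=R.from_rotvec([1.738,1.735,-.761]).inv().apply([0,0,1]); print('jar up now',R.from_rotvec(s['tcp_rot']).apply(up).round(3))
seq([([630,-20,405],-.748,-1.2,-np.pi)])
p,d=ctrl.read_camera('scene'); cv2.imwrite('pics/s4.png',cv2.resize(p[80:320,230:550,::-1],(640,480)))
E
```

```text
8.68 [-0.893  0.932  0.701  1.974  1.607  1.776  1.975] [586.7  92.  293.7] [ 0.793 -0.541  1.817] [-0.5  0.4 -1.6] 50.0 34.98376624658704
grasp pt [630.4 -19.9 405.2] tilt -0.748 az -1.199 yz -0.0
jar up now [ 0.003  0.001 -1.   ]
[-0.  0. -0.] [-0.001 -0.    -0.001] deg 0.0 rows 0.0
```

View pics/s4.png

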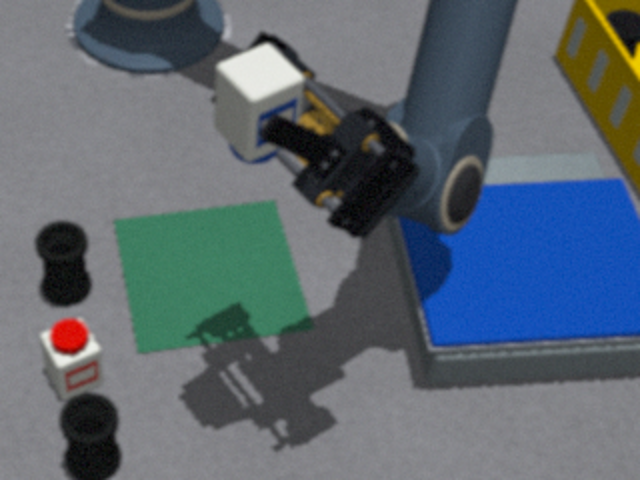

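The jar is upside down: its underside shows at (260,85) and the blue lid edge at (250,155). I'll hold it about 1.25 s and then turn it back.

Request:
move_arm(
  plan=[
    [0,0,0,0,0,0,0.3],
    [0,0,0,0,0,0,0.3],
    [0,0,0,0,0,0,0.3],
    [0,0,0,0,0,0,0.3],
    [0,0,0,0,0,0,0.3],
  ],
)

```text
clock: 9.35
tool_pos: [586.3, 92.3, 293.5]
tcp_rot: [0.794, -0.537, 1.814]
wrist_force: [-0.0, 0.1, -1.3]
finger_gap: 49.9
grip_force: 35.0
```

Request:
move_arm(
  plan=[
    [0,0,0,0,0,0,0.3],
    [0,0,0,0,0,0,0.3],
    [0,0,0,0,0,0,0.3],
    [0,0,0,0,0,0,0.3],
    [0,0,0,0,0,0,0.3],
  ],
)

```text
clock: 9.98
tool_pos: [586.3, 92.3, 293.4]
tcp_rot: [0.794, -0.536, 1.814]
wrist_force: [-0.7, 0.2, -2.7]
finger_gap: 49.7
grip_force: 35.0
```

```bash
python3 - <<'E'
from seq import *
where()
seq([([630,-20+6*j,405+3*j],.75*(1-(5-j)/2.5),-1.2-.38*j/5,-(5-j)/5*np.pi) for j in range(1,6)])
E
```

```text
9.97 [-0.894  0.932  0.701  1.975  1.609  1.776  1.98 ] [586.3  92.3 293.4] [ 0.794 -0.536  1.814] [-0.7  0.2 -2.7] 49.7 34.98457504436374
grasp pt [630.4 -19.4 405.1] tilt -0.749 az -1.195 yz 0.005
[ 1.07 -0.26  0.12] [-0.157 -0.268  0.585] deg 38.0 rows 0.9
[ 0.7  -0.86  0.08] [-0.29  -0.119  0.601] deg 39.0 rows 0.9
[ 0.06 -1.08  0.05] [-0.305  0.078  0.623] deg 40.0 rows 0.9
[-0.54 -0.89  0.03] [-0.203  0.239  0.646] deg 41.0 rows 0.8
[-0.9  -0.42  0.02] [-0.033  0.31   0.666] deg 42.0 rows 0.8
```

Request:
move_arm(
  plan=[
    [0.27,-0.06,0.03,-0.039,-0.067,0.146,0.3],
    [0.53,-0.13,0.06,-0.078,-0.134,0.292,0.3],
    [0.8,-0.2,0.09,-0.118,-0.2,0.44,0.3],
    [1.07,-0.26,0.12,-0.157,-0.268,0.585,0.3],
    [1.07,-0.26,0.12,-0.157,-0.268,0.585,0.3],
  ],
)

```text
clock: 10.6
tool_pos: [587.1, 127.4, 337.7]
tcp_rot: [0.831, -1.169, 2.165]
wrist_force: [-0.6, 0.3, -2.1]
finger_gap: 49.6
grip_force: 35.0
```

Request:
move_arm(
  plan=[
    [0.18,-0.21,0.02,-0.072,-0.03,0.15,0.3],
    [0.35,-0.43,0.04,-0.145,-0.06,0.3,0.3],
    [0.52,-0.64,0.06,-0.217,-0.09,0.45,0.3],
    [0.7,-0.86,0.08,-0.29,-0.119,0.601,0.3],
    [0.7,-0.86,0.08,-0.29,-0.119,0.601,0.3],
  ],
)

```text
clock: 11.22
tool_pos: [595.0, 149.6, 387.0]
tcp_rot: [0.528, -1.93, 2.325]
wrist_force: [-0.2, 0.8, -0.5]
finger_gap: 49.7
grip_force: 35.0
```

Request:
move_arm(
  plan=[
    [0.02,-0.27,0.01,-0.076,0.02,0.156,0.3],
    [0.03,-0.54,0.02,-0.152,0.04,0.31,0.3],
    [0.05,-0.81,0.04,-0.23,0.06,0.467,0.3],
    [0.06,-1.08,0.05,-0.305,0.078,0.623,0.3],
    [0.06,-1.08,0.05,-0.305,0.078,0.623,0.3],
  ],
)

```text
clock: 11.85
tool_pos: [607.3, 157.3, 438.6]
tcp_rot: [0.185, 2.174, -1.833]
wrist_force: [-0.1, -0.5, -2.4]
finger_gap: 49.8
grip_force: 35.0
```

```bash
python3 - <<'E'
from seq import *
where()
seq([([620,30,400],.75*.6,-1.54,-np.pi/5),([610,80,385],.748,-1.58,0),([590,200,300],.748,-1.6,0),([568,324,200],.748,-1.65,0)])
E
```

```text
11.85 [-0.911  0.558  0.569  1.691  1.057  1.556  0.68 ] [607.3 157.3 438.6] [ 0.185  2.174 -1.833] [-0.1 -0.5 -2.4] 49.8 34.98532015364617
grasp pt [630.   -3.3 414.4] tilt 0.148 az -1.43 yz -0.942
[-0.39 -0.5  -0.47] [-0.186  0.267  0.659] deg 42.0 rows 0.6
[-0.16 -0.21 -0.63] [-0.062  0.299  0.646] deg 41.0 rows 0.5
[ 2.88 -0.37 -0.6 ] [0.015 0.    0.014] deg 1.0 rows 2.4
[ 3.14 -0.39 -0.45] [ 0.037 -0.     0.034] deg 3.0 rows 2.6
```

Request:
move_arm(
  plan=[
    [-0.1,-0.12,-0.12,-0.046,0.067,0.165,0.3],
    [-0.2,-0.25,-0.24,-0.093,0.134,0.33,0.3],
    [-0.3,-0.38,-0.36,-0.14,0.2,0.495,0.3],
    [-0.39,-0.5,-0.47,-0.186,0.267,0.659,0.3],
    [-0.39,-0.5,-0.47,-0.186,0.267,0.659,0.3],
  ],
)

```text
clock: 12.48
tool_pos: [615.2, 178.0, 470.8]
tcp_rot: [1.012, 2.074, -1.282]
wrist_force: [0.6, 0.2, -2.0]
finger_gap: 49.7
grip_force: 35.0
```

Request:
move_arm(
  plan=[
    [-0.04,-0.05,-0.16,-0.015,0.075,0.16,0.3],
    [-0.08,-0.1,-0.32,-0.03,0.15,0.32,0.3],
    [-0.12,-0.15,-0.48,-0.046,0.225,0.485,0.3],
    [-0.16,-0.21,-0.63,-0.062,0.299,0.646,0.3],
    [-0.16,-0.21,-0.63,-0.062,0.299,0.646,0.3],
  ],
)

```text
clock: 13.1
tool_pos: [610.4, 200.6, 495.9]
tcp_rot: [1.739, 1.733, -0.762]
wrist_force: [0.5, 0.1, -2.0]
finger_gap: 49.5
grip_force: 35.0
```

Request:
move_arm(
  plan=[
    [0.7,-0.1,-0.15,0,0,0,0.3],
    [1.4,-0.2,-0.3,0,0,0,0.3],
    [2.1,-0.3,-0.45,0,0,0,0.3],
    [2.88,-0.37,-0.6,0.015,0,0.014,0.3],
    [2.88,-0.37,-0.6,0.015,0,0.014,0.3],
  ],
)

```text
clock: 13.72
tool_pos: [591.8, 324.6, 407.2]
tcp_rot: [1.752, 1.724, -0.774]
wrist_force: [0.5, -0.1, -1.7]
finger_gap: 49.5
grip_force: 35.0
```

```bash
python3 - <<'E'
from seq import *
where()
seq([([568,324,180],.748,-1.65,0),([568,324,130],.748,-1.65,0),([568,324,122],.748,-1.65,0)])
E
```

```text
13.72 [-1.047  0.647  0.606  1.459  0.356  1.563 -0.563] [591.8 324.6 407.2] [ 1.752  1.724 -0.774] [ 0.5 -0.1 -1.7] 49.5 34.98475329950452
grasp pt [588.7 204.2 295.9] tilt 0.746 az -1.597 yz -0.007
[ 3.31 -0.32 -0.18] [0.039 0.002 0.046] deg 3.0 rows 2.7
[0.73 0.   0.68] [0. 0. 0.] deg 0.0 rows 0.8
[0.12 0.   0.11] [0. 0. 0.] deg 0.0 rows 0.1
```

Request:
move_arm(
  plan=[
    [0.9,-0.1,-0.05,0.01,0,0.01,0.3],
    [1.8,-0.2,-0.1,0.02,0,0.02,0.3],
    [2.7,-0.3,-0.15,0.03,0,0.04,0.3],
    [3.3,-0.32,-0.18,0.039,0,0.046,0.3],
    [3.3,-0.32,-0.18,0.039,0,0.046,0.3],
  ],
)

```text
clock: 14.35
tool_pos: [580.3, 441.5, 294.5]
tcp_rot: [1.817, 1.667, -0.789]
wrist_force: [0.4, 0.6, -1.9]
finger_gap: 49.9
grip_force: 35.0
```

```bash
python3 - <<'E'
from seq import *
import cv2
s=where()
up=R.from_rotvec([1.738,1.735,-.761]).inv().apply([0,0,1]); print('jar up',R.from_rotvec(s['tcp_rot']).apply(up).round(3))
seq([([568,324,132],.748,-1.65,0),([568,324,122],.748,-1.65,0)])
p,d=ctrl.read_camera('scene'); cv2.imwrite('pics/s5.png',cv2.resize(p[40:340,300:620,::-1],(640,600)))
for r in ctrl.boxes_of('scene','jar'): print(np.round(r["at"]),r["confidence"])
E
```

```text
14.35 [-1.096  0.855  0.548  1.341  0.208  1.589 -0.737] [580.3 441.5 294.5] [ 1.817  1.667 -0.789] [ 0.4  0.6 -1.9] 49.9 34.98455459252
grasp pt [570.9 321.5 183.1] tilt 0.747 az -1.65 yz 0.005
jar up [-0.008  0.002  1.   ]
[ 0.78 -0.07  0.66] [ 0.     0.001 -0.007] deg 0.0 rows 0.8
[0.15 0.   0.14] [0. 0. 0.] deg 0.0 rows 0.2
[581. 304. 201.] 0.82
```

View pics/s5.png

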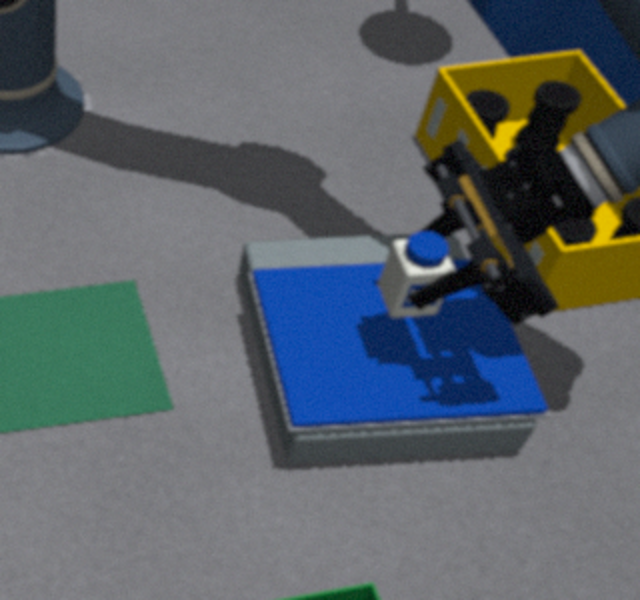

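The jar is upright above the pan at (420,275). The yellow bin is near the gripper, so I'll check its height before lowering.

```bash
python3 - <<'E'
from seq import *
v,u=np.mgrid[0:480,0:640]
for n in ('scene','top'):
    p,d=ctrl.read_camera(n); c=ctrl.calibration(n); K=c['mtx'];t=np.ravel(c['tvec'])
    W=(np.stack([(u-K[0,2])/K[0,0]*d,(v-K[1,2])/K[1,1]*d,d],-1)-t)@R.from_rotvec(np.ravel(c['rvec'])).as_matrix()
    m=(d>0)&(p[...,0]>150)&(p[...,1]>120)&(p[...,2]<60)&(W[...,1]>400)&(W[...,0]<700)&(W[...,2]>20)
    q=W[m]; print(n,len(q),np.percentile(q,[1,99],axis=0).round())
E
```

```text
scene 569 [[171. 537.  48.]
 [513. 739. 113.]]
top 760 [[175. 540.  70.]
 [508. 584. 115.]]
```

Request:
move_arm(
  plan=[
    [0.3,-0.03,0.26,0,0,0,0.3],
    [0.6,-0.06,0.52,0,0,0,0.3],
    [0.76,-0.07,0.67,0,0,0,0.3],
    [0.83,-0.07,0.75,0,0,0,0.3],
    [0.83,-0.07,0.75,0,0,0,0.3],
  ],
)

```text
clock: 15.18
tool_pos: [578.3, 441.9, 241.1]
tcp_rot: [1.824, 1.663, -0.783]
wrist_force: [-0.3, 0.6, -2.8]
finger_gap: 49.9
grip_force: 35.0
```

```bash
python3 - <<'E'
from seq import *
s=where()
seq([([569,323,121],.748,-1.65,0)])
E
```

```text
15.18 [-1.092  0.908  0.533  1.37   0.184  1.514 -0.777] [578.3 441.9 241.1] [ 1.824  1.663 -0.783] [-0.3  0.6 -2.8] 49.9 34.984417129307985
grasp pt [568.9 322.4 129.2] tilt 0.751 az -1.649 yz 0.01
[0.14 0.   0.1 ] [ 0.001 -0.003 -0.013] deg 1.0 rows 0.1
```

Lower the last 8 mm in small steps, watching the force.

Request:
move_arm(
  plan=[
    [0.03,0,0.03,0,0,-0.005,0.3],
    [0.06,0,0.055,0,0,-0.01,0.3],
    [0.08,0,0.075,0,0,-0.01,0.3],
    [0.08,0,0.075,0,0,-0.01,0.3],
  ],
)

```text
clock: 15.68
tool_pos: [578.3, 442.0, 236.0]
tcp_rot: [1.817, 1.674, -0.786]
wrist_force: [-0.4, 0.1, -2.1]
finger_gap: 49.7
grip_force: 35.0
```

```bash
python3 -c "
from seq import *
where(); seq([([569,323,121],.748,-1.65,0)])"
```

```text
15.68 [-1.09   0.913  0.528  1.372  0.183  1.508 -0.771] [578.3 442.  236. ] [ 1.817  1.674 -0.786] [-0.4  0.1 -2.1] 49.7 34.98443765100092
grasp pt [568.9 322.6 124. ] tilt 0.752 az -1.649 yz 0.003
[0.06 0.   0.04] [ 0.001 -0.004 -0.003] deg 0.0 rows 0.1
```

Request:
move_arm(
  plan=[
    [0.02,0,0.02,0,0,0,0.3],
    [0.04,0,0.03,0,0,0,0.3],
    [0.04,0,0.035,0,0,0,0.3],
    [0.04,0,0.035,0,0,0,0.3],
  ],
)

```text
clock: 16.18
tool_pos: [578.4, 442.1, 233.4]
tcp_rot: [1.817, 1.673, -0.786]
wrist_force: [0.2, -0.9, -1.4]
finger_gap: 49.6
grip_force: 35.0
```

```bash
python3 -c "
from seq import *
where()"
```

```text
16.18 [-1.09   0.916  0.527  1.372  0.182  1.505 -0.773] [578.4 442.1 233.4] [ 1.817  1.673 -0.786] [ 0.2 -0.9 -1.4] 49.6 34.984348034486175
grasp pt [569.  322.6 121.4] tilt 0.751 az -1.649 yz 0.003
```

Request:
move_arm(
  plan=[
    [0.015,0,0.015,0,0,0,0.3],
    [0.015,0,0.015,0,0,0,0.3],
  ],
)

```text
clock: 16.42
tool_pos: [578.4, 442.2, 233.1]
tcp_rot: [1.817, 1.673, -0.786]
wrist_force: [-0.5, 0.9, 3.2]
finger_gap: 49.7
grip_force: 35.0
```

Request:
move_arm(
  plan=[
    [0.015,0,0.015,0,0,0,0.3],
    [0.015,0,0.015,0,0,0,0.3],
  ],
)

```text
clock: 16.68
tool_pos: [578.4, 442.3, 233.0]
tcp_rot: [1.817, 1.672, -0.786]
wrist_force: [-2.4, 1.4, 6.8]
finger_gap: 50.0
grip_force: 35.0
```

Contact is firm at about 7 N, so I'll open gently and retreat along the tool axis.

Request:
move_arm(
  plan=[
    [0,0,0,0,0,0,0.65],
    [0,0,0,0,0,0,0.75],
    [0,0,0,0,0,0,0.9],
    [0,0,0,0,0,0,1],
    [0,0,0,0,0,0,1],
  ],
)

```text
clock: 17.3
tool_pos: [578.4, 442.0, 231.1]
tcp_rot: [1.817, 1.673, -0.786]
wrist_force: [-0.3, 0.4, 0.1]
finger_gap: 84.5
grip_force: 0.0
```

Request:
move_arm(
  plan=[
    [0,0,-0.3,0,0,0,1],
    [0,0,-0.8,0,0,0,1],
    [0,0,-1.4,0,0,0,1],
    [-0.5,0,-2,0,0,0,1],
    [-1.2,0,-2.6,0,0,0,1],
  ],
)

```text
clock: 17.92
tool_pos: [581.6, 497.6, 364.7]
tcp_rot: [1.815, 1.676, -0.786]
wrist_force: [-0.9, -0.3, -0.6]
finger_gap: 87.1
grip_force: 0.0
```

```bash
python3 - <<'E'
from seq import *
import cv2
where()
p,d=ctrl.read_camera('scene'); cv2.imwrite('pics/s6.png',p[:,:,::-1])
for r in ctrl.boxes_of('scene','jar'): print(np.round(r["at"]),r["confidence"])
ctrl.read_camera('top')
for r in ctrl.boxes_of('top','jar'): print(np.round(r["at"]),r["confidence"])
E
```

```text
17.93 [-1.109  0.857  0.55   1.155  0.202  1.772 -0.703] [581.6 497.6 364.7] [ 1.815  1.676 -0.786] [-0.9 -0.3 -0.6] 87.1 0.0
grasp pt [572.5 378.1 252.7] tilt 0.751 az -1.648 yz 0.002
[582. 308. 130.] 0.69
[ 592. -190.   66.] 0.61
[568. 305. 148.] 0.89
[ 569. -182.   71.] 0.57
```

View pics/s6.png

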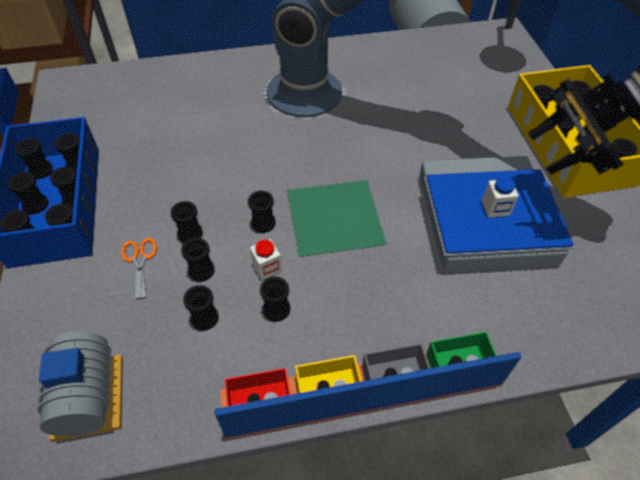

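The jar stands upright, lid up, at about (500,197) near the pan's middle. The gripper is clear and the bystanders haven't moved.

```bash
python3 -c "
from station import ctrl
print(ctrl.hand_in())"
```

```text
the job is handed in; nothing more can be done
None
```

The jar was turned fully upside down and held for about 1.3 s. It now stands upright, lid up, near the middle of the pan; the red-lidded jar, sleeves and scissors were left where they were, and the job was handed in at about 18 s.

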